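# Wedge up a rocking desktop computer

## Task

The desktop computer on the green desk rocks because the foot under its front-left corner has come off. Without pinching or lifting anything, push the orange wedge along the desk with your fingers, thin end first, under that corner until it is snug and the computer stands level, then press down firmly with a fingertip on top of that corner to make sure that it no longer rocks, and take the hand away. Do not shove the computer along the desk, and leave the other things where they are.

Things in the scene. Friction and masses are not known exactly. Their poses are not given: they have to be found in the camera images.
- computer: Slim desktop computer lying flat, grey case, black front towards the robot; 320 mm deep (its x, front to rear), 290 mm wide (its y, to the robot's left), top 92 mm above the desk, 3 to 4.2 kg, loose: it slides if pushed hard. Origin: centre of the footprint at desk level; z is vertical when it stands level. Flat bottom 10 mm above the desk on 14 mm wide rubber feet at (-135,-120), (135,-120), (135,120) mm.
- missing_foot (a point): Where the lost foot should stand, front left: (-135, 120, 0) mm in the computer's frame, at desk level. At the start the computer stands level on the other three feet and its bottom edge hangs here 10 mm clear of the desk. Pressed down here with 2 to 4 N it rocks, by up to 0.05 rad, until the corner reaches the desk; let go, it rocks back.
- rocking_corner (a point): The front-left corner of the computer's top, at (-160, 145, 92) mm in the computer's frame: above the missing foot. The top is flat and free for 80 mm around it.
- wedge: Orange plastic wedge, 120 mm long (its x), 45 mm wide (its y), loose, about 100 g. Origin: centre of its flat underside; x points to the thin end, z up. Thick end: a vertical back 24 mm high at x = -60 mm, its top level for 15 mm; then an even slope down (2 mm in 10 mm) to a 3 mm high nose at x = +60 mm; it is 10 mm high 35 mm behind the nose.
- wedge_nose (a point): Middle of the lower edge of the wedge's thin end, 60 mm ahead of the wedge's origin. The wedge starts on the desk to the left of the computer, nose roughly towards its left side near the rocking corner. It slides with about 1 N until its slope meets the computer's bottom edge; then it is snug, and the resistance soon rises past 5 N.
- carton: Bystander, to be left alone: pale tissue carton with a teal band, 200 x 110 x 50 mm, loose on top of the computer, towards the rear right. Origin: centre of its underside.
- stapler: Bystander, to be left alone: blue and black stapler, 130 x 34 x 50 mm, on the desk to the left of the computer. Origin: centre of its underside; x along it.
- notes: Bystander, to be left alone: block of coloured sticky notes, 76 x 76 x 30 mm. Origin: centre of its underside.
- glue: Bystander, to be left alone: glue stick standing upright, white and teal with a yellow cap, 29 mm across, 92 mm tall, in front of the computer. Origin: centre of its underside.
- mug: Bystander, to be left alone: white mug, 80 mm across, 92 mm tall, to the right of the computer. Origin: centre of its underside.
- tape: Bystander, to be left alone: blue desk tape dispenser, 150 x 58 x 88 mm, to the right of the computer. Origin: centre of its underside; x along it.
- calculator: Bystander, to be left alone: grey desk calculator, 150 x 100 x 19 mm, lying at the far left. Origin: centre of its underside.
There are look-alikes about, which are no part of the job. What is meant by the wedge is not pink or red, and is the smaller of those in its own colour.

How it is judged:
By the outcome, as a careful person would: the job done as asked, in the order asked, and still so for the second after the job is handed in, with the robot touching nothing.
It also fails if it takes over 51 s, if anything falls off the work surface, if the arm or the gripper's body presses on something with over 40 N, if the wrist force passes 120 N, or if a joint passes its speed limit or range.

## Robot

A 6-joint arm with a two-finger parallel gripper is mounted at the origin on the work surface. World frame = base frame: x ahead of the robot, y to its left, z up, the work surface at z = 0. Lengths are in m, angles in rad, forces in N, time in s.
With the tool pointing down it reaches from about 0.375 to 0.9 m from the base axis. Payload 3.1 kg.
Tool frame: the origin (TCP) lies midway between the tips of the shut fingers; the grasp point (between the pads) lies 19 mm behind it (pinch_z is the distance from the TCP to the grasp point, in m); y points along the fingers, z is the direction in which the jaws open and shut, and the axes are right-handed (so a half turn about y gives the same grasp; the last joint's range is limited). The gripper opens to 87 mm and grips with 3 to 60 N. Pads are 19 mm wide; open, the fingers measure 117 mm over their backs; the gripper's body (75 mm by 190 mm) begins 51 mm behind the grasp point.
Start: joints at [-1.385, 0.527, 1.433, -0, 1.181, -0.178], TCP at [0.223, -0.584, 0.223] pointing down, gripper open.
Joint ranges: [-3.08, 3.08], [-0.75, 2.2], [0.22, 2.44], [-1.43, 4.57], [0, 2.65], [-2.85, 2.85]. Speed limits (rad/s): [2.79, 2.79, 3.14, 3.14, 3.14, 3.14].

## Interface

Orientations are given as a unit quaternion [x, y, z, w].
In Python, from rig import * gives the robot as it stands.
- The arm moves only by the tool drive_tool, never from a script. Its argument "plan" is a list of rows, each a list of 7 numbers: the shift along the tool's x, y, z in mm, then the turn, a rotation vector about the tool's x, y, z in degrees, then the finger opening in mm, from 0 to 87. A call has 1 to 10 rows; each row is the pose to reach, as a shift and turn from the pose commanded when the call began, along the tool's axes at that moment; what a row does not reach only later rows make up. A row lasts 1/10 s, in which the tool goes at most 50 mm and 8.59 degrees, less where a joint would pass 70% of its speed; a pose out of reach is approached as far as the arm can. A call with a gripper value outside its range is refused whole. The fingers move at their own pace and stop on an object; "newtons" is the grip in N (left out, the last holds). Time passes only in rows, so rows that repeat a pose let the fingers close. It gives the time, the measured TCP pose, the force and the opening at its end, in the units of the state.
- get_obs(): the state, without advancing time (a new reading comes with each control period).
- camera(name): name is "scene" or "top"; returns the picture (400x640x3 uint8, blue, green, red); there is no depth.
- get_calibration(name): a dict with "fx", "fy", "cx", "cy" (pixels), "origin" and "rotation" of the camera in the world. Camera axes: x right, y down, z forward; pixel columns grow to the right and rows downward; lengths in m; the calibration is good to about 2 mm. A picture is of the moment at which its call begins. get_calibration takes no time and is no camera call.
- hand_in(): hands the job in, once; it reports no verdict.
Trained networks look in the newest picture that a camera, given by its name, has taken for a name from the list of things; names that differ only in an ending like _2 or _b are one class to them, and where a whole thing is asked for, a point or a joint stands for the part that bears it (a point fixed in the world has none). Each returns a list of dicts, best first, with "conf" (0 to 1); they miss things now and then, are a little off and sometimes report something else, mostly with a low value. They report only what shows in the picture. A call takes as long as a camera call. They do not tell look-alikes from the thing itself.
- spot_in(camera, target): "location" ([column, row] in pixels, amid what is visible of it).
- mark_of(camera, target): "location" ([column, row] in pixels: a listed point, or the origin of a listed thing).
The state is a dict: "time": time; "q": joint angles; "joint_velocities": joint speeds; "joint_torque": joint torques, N m; "position": TCP position; "tool_rot": TCP orientation; "ft_force": force on the tool from outside, world axes, zero at the start; "moment": the same for the moment, N m; "grip_width": finger opening in m.
Only numpy, scipy, OpenCV 4.12 (cv2) and the standard library are available. Lean on these libraries where they do the work, as an engineer would, in place of code of your own. Each camera call takes 0.05 s, during which the arm holds its last target. There are 200 camera calls.

## Working session

There is one attempt and no reset: what is moved stays moved. The work goes in short steps, Python scripts to look and compute and a tool call to move; the robot and the scene stay as the last step left them, time stands still between calls to the robot, and variables do not carry over. Pictures are saved under pics/ and viewed, about 8 in all and at most 12, crops included, and the job is handed in when it is done.

Besides the shell and the picture viewer there is one more tool, called as name(argument=value, ...), one argument or row to a line, values as JSON. drive_tool: Moves the arm, as the interface text tells. Its arguments: {"type":"object","properties":{"plan":{"type":"array","items":{"type":"array","items":{"type":"number"}}},"newtons":{"type":"number"}},"required":["plan"]}

```bash
mkdir -p pics
cat > h.py <<'E'
from rig import *
import numpy as np, cv2
from scipy.spatial.transform import Rotation as R
def ray(cam,px,z):
    c=get_calibration(cam);M=np.array(c["rotation"]);o=np.array(c["origin"])
    d=M@np.array([(px[0]-c["cx"])/c["fx"],(px[1]-c["cy"])/c["fy"],1]);return o+d*(z-o[2])/d[2]
def proj(cam,p):
    c=get_calibration(cam);M=np.array(c["rotation"]);v=M.T@(np.array(p)-c["origin"])
    return np.array([c["fx"]*v[0]/v[2]+c["cx"],c["fy"]*v[1]/v[2]+c["cy"]])
E
python3 - <<'E'
from h import *
for c in("scene","top"):
    cv2.imwrite(f"pics/{c}0.png",camera(c)); k=get_calibration(c); print(c,k)
    for n,z in [("wedge",0),("wedge_nose",0),("missing_foot",0),("rocking_corner",.092),("computer",0),("stapler",0),("glue",0)]:
        print(n,[(np.round(d["location"]),round(d["conf"],2),np.round(ray(c,d["location"],z)[:2],3)) for d in mark_of(c,n)[:4]])
o=get_obs();print(o["time"],o["position"],o["tool_rot"],R.from_quat(o["tool_rot"]).as_matrix().round(3))
E
```

```text
scene {'fx': 428.90717511167605, 'fy': 428.90717511167605, 'cx': 316.118371165369, 'cy': 201.95750186778528, 'origin': array([ 1.13005574, -0.2973564 ,  0.92054936]), 'rotation': array([ 0.81736503,  0.46482034, -0.17326604, -0.29297668])}Traceback (most recent call last):
  File "<stdin>", line 5, in <module>
  File "h.py", line 6, in ray
    d=M@np.array([(px[0]-c["cx"])/c["fx"],(px[1]-c["cy"])/c["fy"],1]);return o+d*(z-o[2])/d[2]
      ~^~~~~~~~~~~~~~~~~~~~~~~~~~~~~~~~~~~~~~~~~~~~~~~~~~~~~~~~~~~~~~
ValueError: matmul: Input operand 1 has a mismatch in its core dimension 0, with gufunc signature (n?,k),(k,m?)->(n?,m?) (size 3 is different from 4)
```

```bash
ls .
```

```text
h.py
pics
```

```bash
sed -i 's/M=np.array(c\["rotation"\])/M=R.from_quat(c["rotation"]).as_matrix()/' h.py
python3 - <<'E'
from h import *
for c in("scene","top"):
    cv2.imwrite(f"pics/{c}0.png",camera(c)); k=get_calibration(c)
    print(c,k["origin"])
    for n,z in [("wedge",0),("wedge_nose",0),("missing_foot",0),("rocking_corner",.092),("computer",0),("stapler",0),("glue",0)]:
        print(n,[(np.round(d["location"]),round(d["conf"],2),np.round(ray(c,d["location"],z)[:2],3)) for d in mark_of(c,n)[:4]])
o=get_obs();print(o["time"],o["position"],R.from_quat(o["tool_rot"]).as_matrix().round(3))
E
```

```text
scene [ 1.13005574 -0.2973564   0.92054936]
wedge [(array([376., 153.]), 0.92, array([0.391, 0.339])), (array([162., 222.]), 0.89, array([ 0.309, -0.31 ])), (array([319., 170.]), 0.77, array([0.363, 0.152])), (array([342., 215.]), 0.6, array([0.541, 0.118]))]
wedge_nose [(array([330., 153.]), 0.96, array([0.318, 0.219])), (array([390., 145.]), 0.86, array([0.384, 0.399])), (array([194., 232.]), 0.81, array([ 0.387, -0.247])), (array([325., 224.]), 0.77, array([0.544, 0.064]))]
missing_foot []
rocking_corner [(array([283., 197.]), 0.65, array([ 0.475, -0.018]))]
computer [(array([267., 293.]), 0.73, array([ 0.647, -0.161]))]
stapler [(array([358., 265.]), 0.78, array([0.693, 0.069]))]
glue [(array([225., 226.]), 0.76, array([ 0.412, -0.169]))]
top [0.39286842 0.05155912 1.25504706]
wedge [(array([298., 205.]), 0.77, array([0.52 , 0.115])), (array([434., 265.]), 0.71, array([ 0.331, -0.307])), (array([290., 254.]), 0.7, array([0.368, 0.14 ])), (array([224., 251.]), 0.61, array([0.376, 0.342]))]
wedge_nose [(array([314., 194.]), 0.96, array([0.553, 0.063])), (array([208., 245.]), 0.96, array([0.396, 0.393])), (array([414., 248.]), 0.94, array([ 0.384, -0.247])), (array([269., 268.]), 0.58, array([0.326, 0.203]))]
missing_foot [(array([346., 210.]), 0.74, array([ 0.502, -0.036]))]
rocking_corner [(array([341., 220.]), 0.62, array([ 0.467, -0.015])), (array([315., 196.]), 0.3, array([0.536, 0.059]))]
computer [(array([381., 169.]), 0.61, array([ 0.635, -0.15 ]))]
stapler [(array([266., 165.]), 0.65, array([0.648, 0.217])), (array([312., 150.]), 0.63, array([0.698, 0.068]))]
glue [(array([314., 196.]), 0.74, array([0.547, 0.063])), (array([386., 242.]), 0.55, array([ 0.405, -0.162])), (array([384., 168.]), 0.23, array([ 0.638, -0.159]))]
0.9 [ 0.22299878 -0.58386793  0.22258858] [[-0.934  0.     0.357]
 [-0.357 -0.    -0.934]
 [ 0.    -1.     0.   ]]
```

View pics/scene0.png

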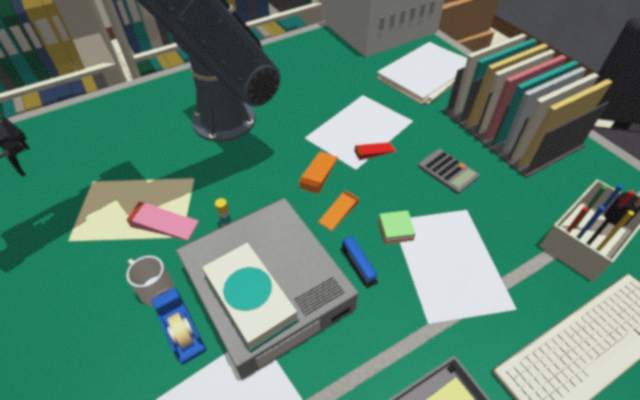

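View pics/top0.png

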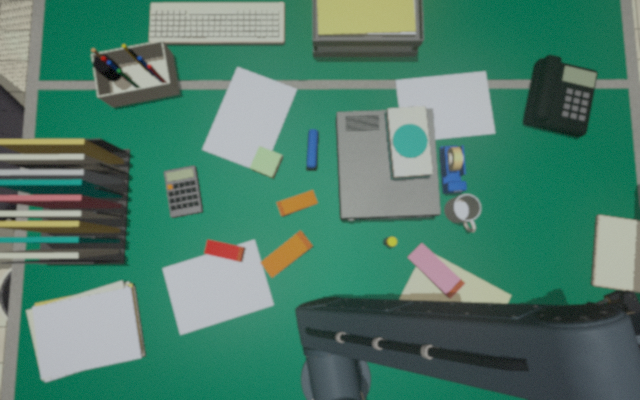

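The small orange wedge (the target) is at top (298,203) and scene (339,210). The larger orange one at top (288,254) and the red and pink ones are decoys. The computer's front-left top corner is at about top (341,219). I'll refine both poses with model fits.

```bash
cat >> h.py <<'E'
from scipy.optimize import minimize
WV=np.array([[x,y,z] for y in(-.0225,.0225) for x,z in((-.06,0),(-.06,.024),(-.045,.024),(.06,.003),(.06,0))])
def place(V,p): 
    c,s=np.cos(p[2]),np.sin(p[2]); return V@np.array([[c,s,0],[-s,c,0],[0,0,1]])+[p[0],p[1],0]
def soft(im,h0,h1,s0):
    h=cv2.cvtColor(im,cv2.COLOR_BGR2HSV); return ((h[...,0]>=h0)&(h[...,0]<=h1)&(h[...,1]>s0)&(h[...,2]>90)).astype(np.float32)
def fit(V,p0,masks,k=8):
    def cost(p):
        e=0
        for c,m in masks.items():
            u=np.array([proj(c,v) for v in place(V,p)]); hull=cv2.convexHull(u.astype(np.float32))[:,0]
            lo=np.floor(u.min(0)).astype(int)-8; hi=np.ceil(u.max(0)).astype(int)+8
            a=np.zeros(((hi-lo)[1]*k,(hi-lo)[0]*k),np.uint8)
            cv2.fillPoly(a,[np.round((hull-lo+.5)*k*16).astype(np.int32)],1,shift=4)
            a=cv2.resize(a.astype(np.float32),None,fx=1/k,fy=1/k,interpolation=cv2.INTER_AREA)
            e+=np.abs(a-m[lo[1]:hi[1],lo[0]:hi[0]]).sum()
        return e
    p0=np.array(p0); s=np.vstack([p0]+[p0+d for d in np.diag([.008,.008,.15])])
    r=minimize(cost,p0,method="Nelder-Mead",options=dict(initial_simplex=s,xatol=2e-4,fatol=.2)); return r.x,r.fun
def wedge(p0,ims,cams=None):
    m={c:soft(ims[c],6,20,140) for c in (cams or ims)}; return fit(WV,p0,m)
E
python3 - <<'E'
from h import *
ims={c:cv2.imread(f"pics/{c}0.png") for c in("scene","top")}
for cs in(["top"],["scene"],["top","scene"]):
    x,f=wedge([.522,.115,-1.05],ims,cs);print(cs,x.round(4),np.degrees(x[2]).round(1),f)
a=cv2.resize(ims["top"][95:265,255:450],None,fx=4,fy=4,interpolation=cv2.INTER_CUBIC)
b=cv2.resize(ims["scene"][180:400,160:370],None,fx=2,fy=2,interpolation=cv2.INTER_CUBIC)
# candidate computer pose overlay
x,f=wedge([.522,.115,-1.05],ims)
P=[.63,-.163,0.02]
B=np.array([[i*.16,j*.145,z] for z in(.092,.01) for i,j in((-1,1),(-1,-1),(1,-1),(1,1))])
for img,c,o,k in((a,"top",(255,95),4),(b,"scene",(160,180),2)):
    u=[(proj(c,v)-o+.5)*k for v in place(B,P)]
    for q in(u[:4],u[4:]): cv2.polylines(img,[np.int32(q)],True,(0,0,255),1)
    w=[(proj(c,v)-o+.5)*k for v in place(WV,x)]
    for q in(w[:5],w[5:]): cv2.polylines(img,[np.int32(q)],True,(255,0,0),1)
b=cv2.copyMakeBorder(b,0,max(0,a.shape[0]-b.shape[0]),0,0,0); cv2.imwrite("pics/a1.png",a);cv2.imwrite("pics/b1.png",b)
E
```

```text
['top'] [ 0.5273  0.1157 -1.1963] -68.5 79.015625
['scene'] [ 0.5268  0.1166 -1.2049] -69.0 186.265625Traceback (most recent call last):
  File "<stdin>", line 4, in <module>
  File "h.py", line 30, in wedge
    m={c:soft(ims[c],6,20,140) for c in (cams or ims)}; return fit(WV,p0,m)
                                                               ~~~^^^^^^^^^
  File "h.py", line 28, in fit
    r=minimize(cost,p0,method="Nelder-Mead",options=dict(initial_simplex=s,xatol=2e-4,fatol=.2)); return r.x,r.fun
    res = _minimize_neldermead(fun, x0, args, callback, bounds=bounds,
                               **options)
    fsim[j] = func(sim[j])
              ~~~~^^^^^^^^
    fx = function(np.copy(x), *(wrapper_args + args))
  File "h.py", line 20, in cost
    u=np.array([proj(c,v) for v in place(V,p)]); hull=cv2.convexHull(u.astype(np.float32))[:,0]
                ~~~~^^^^^
  File "h.py", line 8, in proj
    c=get_calibration(cam);M=R.from_quat(c["rotation"]).as_matrix();v=M.T@(np.array(p)-c["origin"])
ValueError: time passes only in moves, steps and waits
```

```bash
sed -i 's/get_calibration(cam)/CAL[cam]/' h.py; sed -i '3a CAL={c:get_calibration(c) for c in("scene","top")}' h.py
cat >> h.py <<'E'
B=np.array([[i*.16,j*.145,z] for z in(.092,.01) for i,j in((-1,1),(-1,-1),(1,-1),(1,1))])
def overlay(ims,x,P,name,ro=(180,400,160,370)):
    for c,(r0,r1,c0,c1),k in(("top",(95,265,255,450),4),("scene",ro,2)):
        img=cv2.resize(ims[c][r0:r1,c0:c1],None,fx=k,fy=k,interpolation=cv2.INTER_CUBIC)
        u=[(proj(c,v)-(c0,r0)+.5)*k for v in place(B,P)]
        for q in(u[:4],u[4:]): cv2.polylines(img,[np.int32(q)],True,(0,0,255),1)
        w=[(proj(c,v)-(c0,r0)+.5)*k for v in place(WV,x)]
        for q in(w[:5],w[5:]): cv2.polylines(img,[np.int32(q)],True,(255,0,0),1)
        cv2.imwrite(f"pics/{name}{c}.png",img)
E
python3 - <<'E'
from h import *
ims={c:cv2.imread(f"pics/{c}0.png") for c in("scene","top")}
x,f=wedge([.522,.115,-1.05],ims);print(x.round(4),np.degrees(x[2]).round(1),f)
overlay(ims,x,[.63,-.163,0.02],"a")
E
```

```text
[ 0.528   0.1155 -1.1968] -68.6 259.484375
```

View pics/atop.png

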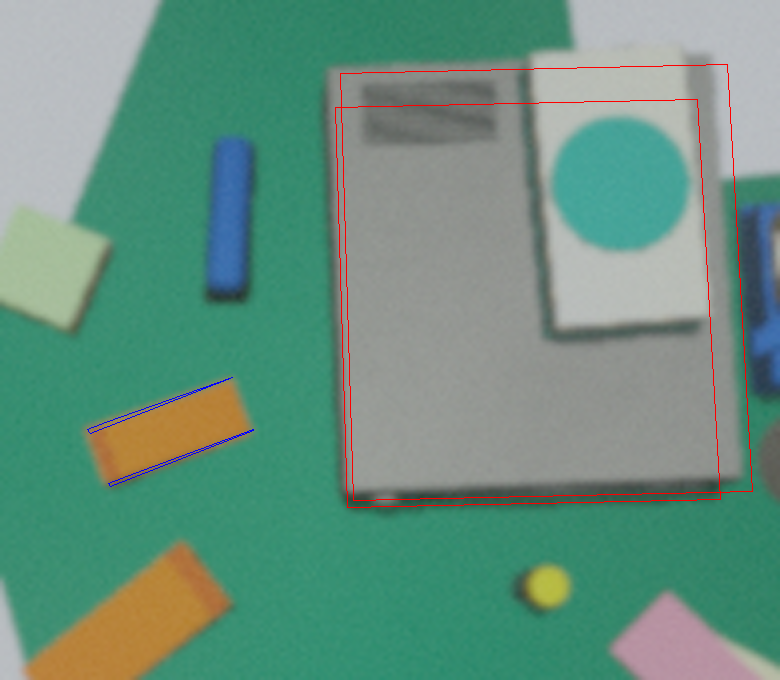

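Top crop: the wedge outline fits, with its nose right. My guess at the computer is off. Its real top corners are at crop FL (344,492), FR (741,480), RL (328,68) and RR (712,57).

Run:
```python
from h import *
ims={c:cv2.imread(f"pics/{c}0.png") for c in("scene","top")}
pts=np.array([(344,492),(741,480),(712,57),(328,68)])/4-.5+[255,95]
g=np.array([ray("top",p,.092)[:2] for p in pts]);print(g.round(4))
m=B[:4,:2]; c=g.mean(0);H=(m.T@(g-c));yaw=np.arctan2(H[0,1]-H[1,0],H[0,0]+H[1,1])
P=[*c,yaw];print(np.round(P,4),np.linalg.norm(g-place(B[:4],P)[:,:2],axis=1).round(4))
x=[.528,.1155,-1.197]
print("foot",place(np.array([[-.135,.12,0]]),P).round(4),"corner",place(np.array([[-.16,.145,.092]]),P).round(4))
overlay(ims,x,P,"c")
t,s=[cv2.imread(f"pics/c{n}.png") for n in("top","scene")]
t=cv2.resize(t,None,fx=.5,fy=.5,interpolation=cv2.INTER_AREA);s=s[:t.shape[0]] if s.shape[0]<t.shape[0] else s
h=max(t.shape[0],s.shape[0]);f=lambda i:cv2.copyMakeBorder(i,0,h-i.shape[0],0,0,0)
cv2.imwrite("pics/c.png",np.hstack([f(t),f(s)])[:600,:810][:, :800])
```

```text
[[ 0.4736 -0.0143]
 [ 0.4815 -0.303 ]
 [ 0.799  -0.293 ]
 [ 0.7915 -0.0054]]
[ 0.6364 -0.1539  0.0284] [0.0015 0.001  0.0019 0.0012]
foot [[ 0.4981 -0.0378  0.    ]] corner [[ 0.4724 -0.0135  0.092 ]]
```

View pics/c.png

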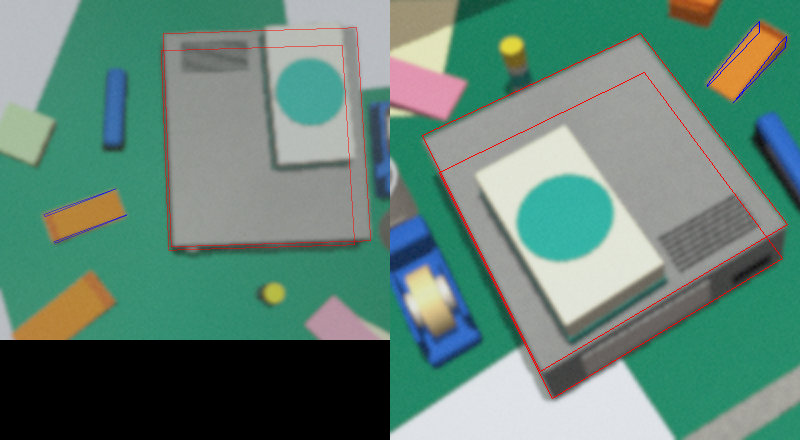

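Both views agree with the computer fit: centre (0.636,-0.154), yaw 1.6°. The wedge is at (0.528,0.1155), heading -68.6°, and its target is about (0.497,0.012), heading -88.4°. First I'll align it from its rear side using two spread fingers as a straight fence.

drive_tool(
  plan=[
    [-594,0,-521,0,19.3,0,60],
    [-594,0,-521,0,19.3,0,60],
    [-594,0,-521,0,19.3,0,60],
    [-594,0,-521,0,19.3,0,60],
    [-594,0,-521,0,19.3,0,60],
    [-594,0,-521,0,19.3,0,60],
    [-594,0,-521,0,19.3,0,60],
    [-594,0,-521,0,19.3,0,60],
    [-594,0,-521,0,19.3,0,60],
    [-594,0,-521,0,19.3,0,60],
  ],
)

```text
time: 1.9
position: [0.4574, -0.14, 0.2229]
tool_rot: [0.009, -0.707, 0.707, -0.01]
ft_force: [1.1, -0.5, 1.1]
grip_width: 0.0601
```

```bash
cat >> h.py <<'E'
def to(p,yaw):
    "shift mm in tool axes and turn about tool y to put TCP at p, tool z at yaw (deg)"
    o=get_obs();M=R.from_quat(o["tool_rot"]).as_matrix();d=M.T@(np.array(p)-o["position"])*1000
    y=np.degrees(np.arctan2(M[1,2],M[0,2]));return d.round(1),round(-((yaw-y+180)%360-180),1)
def st():
    o=get_obs();M=R.from_quat(o["tool_rot"]).as_matrix()
    print("t",round(o["time"],2),"p",np.round(o["position"],4),"yaw",np.degrees(np.arctan2(M[1,2],M[0,2])).round(1),"tilt",M[:,1].round(3),"q",np.round(o["q"],2),"F",np.round(o["ft_force"],1),"g",o["grip_width"])
E
python3 -c "
from h import *
st();print(to([.592,.115,.223],-88.4))"
```

```text
t 1.9 p [ 0.4574 -0.14    0.2229] yaw -88.4 tilt [ 0.001 -0.001 -1.   ] q [-0.53  0.33  1.79 -0.    1.02  1.01] F [ 1.1 -0.5  1.1] g 0.060071254464062425
(array([-1.416e+02, -1.000e-01, -2.512e+02]), np.float64(-0.0))
```

drive_tool(
  plan=[
    [-142,0,-251,0,0,0,60],
    [-142,0,-251,0,0,0,60],
    [-142,0,-251,0,0,0,60],
    [-142,0,-251,0,0,0,60],
    [-142,0,-251,0,0,0,60],
    [-142,0,-251,0,0,0,60],
    [-142,50,-251,0,0,0,60],
    [-142,100,-251,0,0,0,60],
    [-142,150,-251,0,0,0,60],
    [-142,185,-251,0,0,0,60],
  ],
)

```text
time: 2.9
position: [0.5899, 0.1134, 0.0345]
tool_rot: [-0.011, 0.707, -0.707, 0.009]
ft_force: [0.6, 0.7, -0.3]
grip_width: 0.0599
```

```bash
python3 -c "
from h import *
st();print(to([.592,.115,.004],-88.4))"
```

```text
t 2.9 p [0.5899 0.1134 0.0345] yaw -88.4 tilt [-0.003 -0.    -1.   ] q [ 0.    0.76  1.62 -0.    0.77  1.55] F [ 0.6  0.7 -0.3] g 0.05989690834322942
(array([-2.3, 30.5, -1.5]), np.float64(0.0))
```

drive_tool(
  plan=[
    [0,20,0,0,0,0,60],
    [0,30,0,0,0,0,60],
    [0,34,0,0,0,0,60],
    [6,34,0,0,0,0,60],
    [12,34,0,0,0,0,60],
    [18,34,0,0,0,0,60],
    [24,34,0,0,0,0,60],
    [30,34,0,0,0,0,60],
    [36,34,0,0,0,0,60],
    [42,34,0,0,0,0,60],
  ],
)

```text
time: 3.9
position: [0.5511, 0.1117, 0.0045]
tool_rot: [0.008, -0.707, 0.707, -0.012]
ft_force: [3.8, -1.8, 4.9]
grip_width: 0.0603
```

```bash
python3 -c "
from h import *
st();print(to([.526,.115,.004],-88.4))
ims={c:camera(c) for c in CAL}
for c in CAL: cv2.imwrite(f'pics/{c}2.png',ims[c])
for cs in (['scene'],['top']):
  x,f=wedge([.515,.115,-1.35],ims,cs);print(cs,x.round(4),np.degrees(x[2]),f)"
```

```text
t 3.9 p [0.5511 0.1117 0.0045] yaw -88.4 tilt [ 0.005 -0.    -1.   ] q [ 0.    0.78  1.74 -0.    0.62  1.54] F [ 3.8 -1.8  4.9] g 0.06030587784120785
(array([24.9,  0.4, -4. ]), np.float64(0.0))
['scene'] [ 0.4952  0.1678 -0.6261] -35.87323511794388 585.0
['top'] [0.4997 0.0518 0.1659] 9.502713443764561 556.84375
```

```bash
python3 -c "
from h import *
s=cv2.imread('pics/scene2.png')[110:300,230:430];t=cv2.imread('pics/top2.png')[140:290,240:390]
f=lambda i:cv2.resize(i,(400,400))
cv2.imwrite('pics/d.png',np.hstack([f(s),f(t)]))"
```

```text
(no output)
```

View pics/d.png

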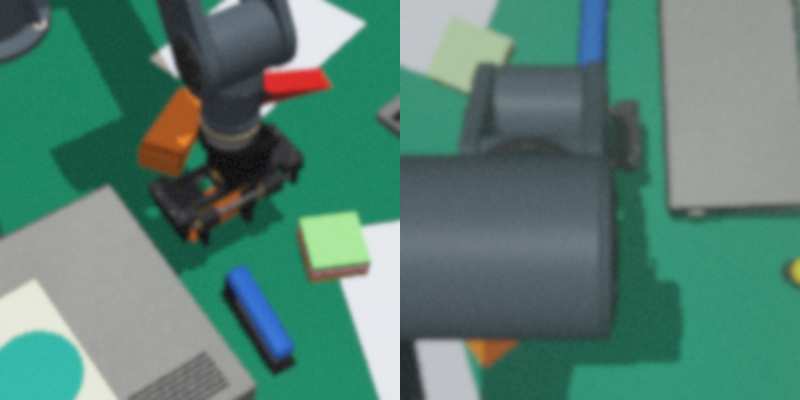

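The fingers sit against the wedge's far side (scene crop (210,215)) and nothing else is touched. Continuing the alignment push.

drive_tool(
  plan=[
    [5,0,0,0,0,0,60],
    [10,0,0,0,0,0,60],
    [15,0,0,0,0,0,60],
    [20,0,0,0,0,0,60],
    [24,0,0,0,0,0,60],
    [24,0,0,0,0,0,60],
    [14,0,0,0,0,0,60],
    [-6,0,0,0,0,0,60],
    [-6,-40,0,0,0,0,60],
    [-6,-80,0,0,0,0,60],
  ],
)

```text
time: 5.0
position: [0.5527, 0.1124, 0.0815]
tool_rot: [-0.013, 0.707, -0.707, 0.006]
ft_force: [0.8, 0.6, 0.5]
grip_width: 0.06
```

drive_tool(
  plan=[
    [-6,-30,-50,0,0,0,40],
    [0,-30,-100,0,8.5,0,20],
    [0,-30,-140,0,17,0,16],
    [0,-30,-140,0,25.5,0,16],
    [0,-30,-140,0,34,0,16],
    [0,-30,-140,0,42.5,0,16],
    [0,-30,-140,0,51,0,16],
    [0,-30,-140,0,59.5,0,16],
    [0,-30,-140,0,68,0,16],
    [0,-30,-140,0,76.5,0,16],
  ],
)

```text
time: 6.0
position: [0.5513, 0.218, 0.1068]
tool_rot: [0.384, 0.605, -0.556, -0.421]
ft_force: [0.6, -0.6, 0.8]
grip_width: 0.0159
```

```bash
python3 -c "
from h import *
st()
ims={c:camera(c) for c in CAL}
for c in CAL: cv2.imwrite(f'pics/{c}3.png',ims[c])
for cs in (['scene'],['top'],['scene','top']):
  x,f=wedge([.495,.115,-1.54],ims,cs);print(cs,x.round(4),np.degrees(x[2]),f)
overlay(ims,x,[.6364,-.1539,.0284],'e',(110,330,200,410))
f=lambda i:cv2.resize(i,(400,400))
cv2.imwrite('pics/e.png',np.hstack([f(cv2.imread('pics/e%s.png'%c)) for c in CAL]))"
```

```text
t 6.0 p [0.5513 0.218  0.1068] yaw -159.6 tilt [-0.004  0.087 -0.996] q [0.14 0.63 1.64 0.11 0.87 2.85] F [ 0.6 -0.6  0.8] g 0.01587111400457189
['scene'] [ 0.4928  0.1223 -1.4727] -84.37760721984387 382.90625
['top'] [ 0.4939  0.116  -1.4656] -83.96992319777794 166.78125
['scene', 'top'] [ 0.4928  0.1224 -1.4785] -84.70995006675354 553.46875
```

View pics/e.png

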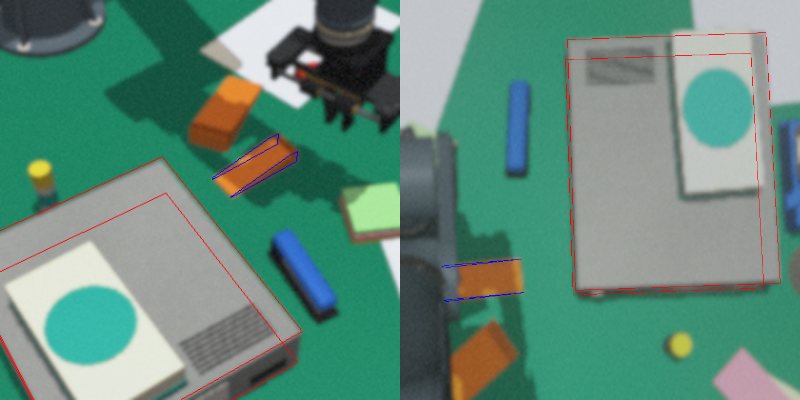

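Wrong turning direction: the last joint is at its range end. I'll turn the other way, and the picture shows the wedge nicely aligned (nose at top crop (523,277)).

```bash
cat >> h.py <<'E'
def full(p,yaw):
    o=get_obs();M=R.from_quat(o["tool_rot"]).as_matrix();a=np.radians(yaw);z=np.array([np.cos(a),np.sin(a),0]);y=np.array([0,0,-1.])
    T=np.c_[np.cross(y,z),y,z];return (M.T@(np.array(p)-o["position"])*1000).round(1),np.degrees(R.from_matrix(M.T@T).as_rotvec()).round(1)
E
sed -i 's/>90)/>50)/' h.py
python3 -c "
from h import *
print(full([.492,.22,.1],1.6))"
```

```text
(array([24.3,  6.7, 52.2]), array([   6.9, -161.1,   -0.6]))
```

drive_tool(
  plan=[
    [24,7,52,6.9,-161,-0.6,16],
    [24,7,52,6.9,-161,-0.6,16],
    [24,7,52,6.9,-161,-0.6,16],
    [24,7,52,6.9,-161,-0.6,16],
    [24,7,52,6.9,-161,-0.6,16],
    [24,7,52,6.9,-161,-0.6,16],
    [24,7,52,6.9,-161,-0.6,16],
    [24,7,52,6.9,-161,-0.6,16],
    [24,7,52,6.9,-161,-0.6,16],
    [24,7,52,6.9,-161,-0.6,16],
  ],
)

```text
time: 7.1
position: [0.4937, 0.2227, 0.1005]
tool_rot: [-0.115, 0.713, -0.685, 0.094]
ft_force: [-0.7, 0.1, -0.5]
grip_width: 0.016
```

```bash
python3 -c "
from h import *
st();print(full([.492,.22,.1],1.6))
ims={c:camera(c) for c in CAL}
for cs in (['scene'],['top'],['scene','top']):
  x,f=wedge([.495,.115,-1.54],ims,cs);print(cs,x.round(4),np.degrees(x[2]),f)"
```

```text
t 7.1 p [0.4937 0.2227 0.1005] yaw -73.0 tilt [-0.036  0.034 -0.999] q [0.19 0.6  1.73 0.05 0.84 1.43] F [-0.7  0.1 -0.5] g 0.01599638733189018
(array([2.4, 0.5, 2.1]), array([  3. , -74.6,  -0.4]))
['scene'] [ 0.4931  0.1223 -1.4692] -84.18153639887298 379.875
['top'] [ 0.4927  0.123  -1.4343] -82.17771830297458 126.453125
['scene', 'top'] [ 0.4926  0.1224 -1.4753] -84.5283120809788 504.734375
```

drive_tool(
  plan=[
    [5,0,2,3,-74.6,-0.4,16],
    [5,0,2,3,-74.6,-0.4,16],
    [5,0,2,3,-74.6,-0.4,16],
    [5,0,2,3,-74.6,-0.4,16],
    [5,0,2,3,-74.6,-0.4,16],
    [5,0,2,3,-74.6,-0.4,16],
    [5,0,2,3,-74.6,-0.4,16],
    [5,0,2,3,-74.6,-0.4,16],
    [5,0,2,3,-74.6,-0.4,16],
    [5,0,2,3,-74.6,-0.4,16],
  ],
)

```text
time: 8.2
position: [0.4899, 0.219, 0.1007]
tool_rot: [-0.504, 0.495, -0.496, 0.505]
ft_force: [-0.3, -0.3, -1.0]
grip_width: 0.0157
```

```bash
python3 -c "
from h import *
st();print(full([.489,.214,.008],1.6))
ims={c:camera(c) for c in CAL}
for cs in (['scene'],['top']):
  x,f=wedge([.495,.115,-1.54],ims,cs);print(cs,x.round(4),np.degrees(x[2]),f)"
```

```text
t 8.2 p [0.4899 0.219  0.1007] yaw 1.0 tilt [ 0.001  0.    -1.   ] q [0.21 0.59 1.76 0.   0.79 0.19] F [-0.3 -0.3 -1. ] g 0.015738340310777026
(array([ 5. , 92.7, -1. ]), array([-0. , -0.6, -0. ]))
['scene'] [ 0.493   0.1225 -1.4719] -84.33126251629541 390.640625
['top'] [ 0.492   0.1252 -1.4793] -84.75519305937986 69.78125
```

drive_tool(
  plan=[
    [0,40,-1,0,-0.6,0,16],
    [0,80,-1,0,-0.6,0,16],
    [0,92,-1,0,-0.6,0,16],
    [5,92,-1,0,-0.6,0,16],
    [12,92,-1,0,-0.6,0,16],
    [19,92,-1,0,-0.6,0,16],
    [26,92,-1,0,-0.6,0,16],
    [33,92,-1,0,-0.6,0,16],
    [40,92,-1,0,-0.6,0,16],
    [47,92,-1,0,-0.6,0,16],
  ],
)

```text
time: 9.3
position: [0.4914, 0.1711, 0.0095]
tool_rot: [-0.507, 0.492, -0.493, 0.509]
ft_force: [-0.2, 0.5, 0.6]
grip_width: 0.0161
```

```bash
python3 -c "
from h import *
st()
ims={c:camera(c) for c in CAL}
for cs in (['scene'],['top']):
  x,f=wedge([.495,.1,-1.54],ims,cs);print(cs,x.round(4),np.degrees(x[2]),f)"
```

```text
t 9.3 p [0.4914 0.1711 0.0095] yaw 1.8 tilt [ 0.003  0.001 -1.   ] q [0.12 0.74 1.84 0.   0.55 0.09] F [-0.2  0.5  0.6] g 0.016112167454750945
['scene'] [ 0.4882  0.1    -1.5719] -90.06589989580243 365.03125
['top'] [ 0.4865  0.0934 -1.5663] -89.73960437805033 207.609375
```

drive_tool(
  plan=[
    [5,0,0,0,-2.5,0,16],
    [10,0,0.3,0,-5,0,16],
    [15,0,0.8,0,-7,0,16],
    [20,0,1.5,0,-7.5,0,16],
    [25,0,2.2,0,-7.5,0,16],
    [30,0,2.9,0,-7.5,0,16],
    [35,0,3.6,0,-7.5,0,16],
    [40,0,4.3,0,-6,0,16],
    [45,0,4.8,0,-4,0,16],
    [50,0,5.2,0,-2,0,16],
  ],
)

```text
time: 10.4
position: [0.4981, 0.1214, 0.009]
tool_rot: [-0.515, 0.483, -0.485, 0.516]
ft_force: [-0.1, -0.2, 0.2]
grip_width: 0.0161
```

```bash
python3 -c "
from h import *
st()
ims={c:camera(c) for c in CAL}
for c in CAL: cv2.imwrite(f'pics/{c}4.png',ims[c])
for cs in (['scene'],['top']):
  x,f=wedge([.495,.05,-1.54],ims,cs);print(cs,x.round(4),np.degrees(x[2]),f)
overlay(ims,[.496,.049,-1.5],[.6364,-.1539,.0284],'g',(140,270,230,360))
f=lambda i:cv2.resize(i,(400,400))
cv2.imwrite('pics/g.png',np.hstack([f(cv2.imread('pics/g%s.png'%c)) for c in CAL]))"
```

```text
t 10.4 p [0.4981 0.1214 0.009 ] yaw 3.6 tilt [ 0.003  0.001 -1.   ] q [ 0.02  0.74  1.86  0.    0.54 -0.04] F [-0.1 -0.2  0.2] g 0.016100281673003355
['scene'] [ 0.496   0.0532 -1.543 ] -88.40902322801938 286.734375
['top'] [ 0.4967  0.0496 -1.4684] -84.13086567798378 271.0625
```

View pics/g.png

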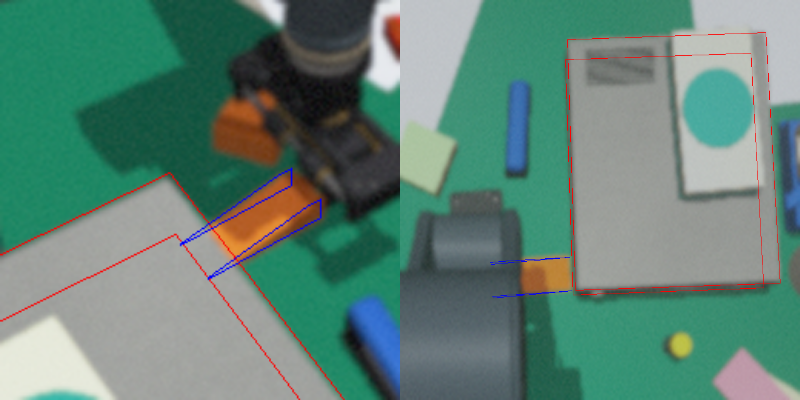

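The nose is at the computer's left edge, clear of the corner (top crop (573,275)), and centred on the missing foot. I'll push in, slowing near the end.

drive_tool(
  plan=[
    [5,0,-0.2,0,1,0,16],
    [10,0,-0.4,0,2,0,16],
    [15,0,-0.5,0,2,0,16],
    [20,0,-0.7,0,2,0,16],
    [24,0,-0.8,0,2,0,16],
    [27,0,-1,0,2,0,16],
    [30,0,-1,0,2,0,16],
    [32,0,-1.1,0,2,0,16],
    [34,0,-1.2,0,2,0,16],
    [34,0,-1.2,0,2,0,16],
  ],
)

```text
time: 11.5
position: [0.4989, 0.0877, 0.009]
tool_rot: [-0.507, 0.492, -0.493, 0.508]
ft_force: [-0.4, 0.6, -0.3]
grip_width: 0.0159
```

```bash
python3 -c "
from h import *
st()"
```

```text
t 11.5 p [0.4989 0.0877 0.009 ] yaw 1.8 tilt [ 0.003  0.001 -1.   ] q [-0.05  0.74  1.88  0.    0.53 -0.08] F [-0.4  0.6 -0.3] g 0.01587126912203624
```

drive_tool(
  plan=[
    [1,0,0,0,0,0,16],
    [2,0,0,0,0,0,16],
    [3,0,0,0,0,0,16],
    [4,0,0,0,0,0,16],
    [4,0,0,0,0,0,16],
  ],
)

```text
time: 12.0
position: [0.499, 0.0838, 0.009]
tool_rot: [-0.507, 0.492, -0.493, 0.508]
ft_force: [0.2, 0.8, 0.0]
grip_width: 0.0159
```

drive_tool(
  plan=[
    [1,0,0,0,0,0,16],
    [2,0,0,0,0,0,16],
    [2,0,0,0,0,0,16],
  ],
)

```text
time: 12.3
position: [0.4991, 0.0818, 0.009]
tool_rot: [-0.507, 0.492, -0.493, 0.508]
ft_force: [-0.6, -1.1, 1.1]
grip_width: 0.0165
```

drive_tool(
  plan=[
    [0.5,0,0,0,0,0,16],
    [1,0,0,0,0,0,16],
    [1,0,0,0,0,0,16],
  ],
)

```text
time: 12.6
position: [0.4991, 0.0812, 0.009]
tool_rot: [-0.507, 0.492, -0.493, 0.509]
ft_force: [-0.2, 2.3, -0.1]
grip_width: 0.016
```

drive_tool(
  plan=[
    [0.5,0,0,0,0,0,16],
    [1,0,0,0,0,0,16],
    [1,0,0,0,0,0,16],
  ],
)

```text
time: 12.9
position: [0.499, 0.0806, 0.009]
tool_rot: [-0.507, 0.492, -0.493, 0.509]
ft_force: [0.1, 7.0, 1.3]
grip_width: 0.016
```

drive_tool(
  plan=[
    [0.5,0,0,0,0,0,16],
    [1,0,0,0,0,0,16],
    [1,0,0,0,0,0,16],
  ],
)

```text
time: 13.2
position: [0.499, 0.0802, 0.009]
tool_rot: [-0.506, 0.492, -0.493, 0.509]
ft_force: [1.0, 8.3, 0.5]
grip_width: 0.0161
```

Snug: 7–8 N at TCP y = 0.0802, about where predicted. Now back off, rise and shut the fingers.

drive_tool(
  plan=[
    [-6,0,0,0,0,0,16],
    [-20,0,0,0,0,0,16],
    [-40,0,0,0,0,0,16],
    [-60,-20,0,0,0,0,0],
    [-60,-70,0,0,0,0,0],
    [-60,-120,0,0,0,0,0],
    [-60,-120,0,0,0,0,0],
  ],
)

```text
time: 13.9
position: [0.5013, 0.1399, 0.1348]
tool_rot: [-0.504, 0.488, -0.496, 0.512]
ft_force: [1.0, 0.1, 0.4]
grip_width: 0.001
```

```bash
python3 -c "
from h import *
st();print(full([.493,-.030,.105],1.6))
ims={c:camera(c) for c in CAL}
for c in CAL: cv2.imwrite(f'pics/{c}5.png',ims[c])
x=[.497,.011,-1.54]
overlay(ims,x,[.6364,-.1539,.0284],'k',(140,360,180,390))
f=lambda i:cv2.resize(i,(400,400))
cv2.imwrite('pics/k.png',np.hstack([f(cv2.imread('pics/k%s.png'%c)) for c in CAL]))"
```

```text
t 13.9 p [0.5013 0.1399 0.1348] yaw 1.9 tilt [ 0.016  0.001 -1.   ] q [0.06 0.51 1.79 0.   0.82 0.02] F [1.  0.1 0.4] g 0.0010399292940874204
(array([169.6,  29.5, -14.3]), array([-0.9,  0.3, -0. ]))
```

View pics/k.png

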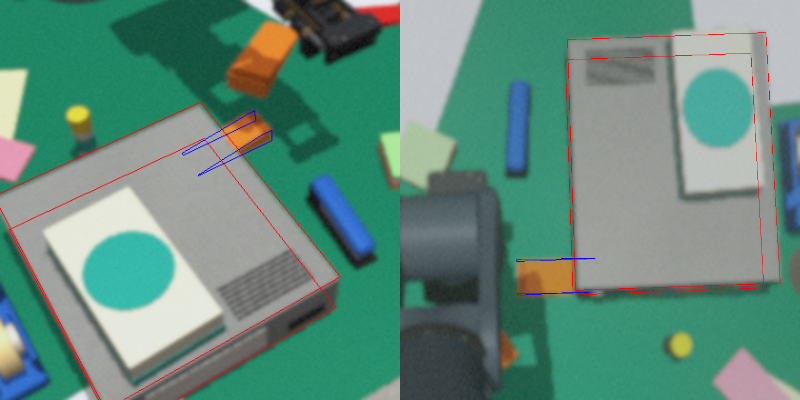

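The wedge is inserted where planned, square to the side (top crop back at (517,277)), and the computer outline hasn't moved. Next, press on the corner.

drive_tool(
  plan=[
    [45,0,-4,-0.9,0.3,0,0],
    [90,0,-8,-0.9,0.3,0,0],
    [135,0,-12,-0.9,0.3,0,0],
    [170,0,-14,-0.9,0.3,0,0],
    [170,10,-14,-0.9,0.3,0,0],
    [170,20,-14,-0.9,0.3,0,0],
    [170,28,-14,-0.9,0.3,0,0],
    [170,34,-14,-0.9,0.3,0,0],
    [170,38,-14,-0.9,0.3,0,0],
    [170,38,-14,-0.9,0.3,0,0],
  ],
)

```text
time: 15.0
position: [0.4872, -0.0299, 0.0922]
tool_rot: [0.511, -0.497, 0.489, -0.503]
ft_force: [-4.8, 1.3, 15.8]
grip_width: 0.0007
```

drive_tool(
  plan=[
    [0,0.5,0,0,0,0,0],
    [0,0.5,0,0,0,0,0],
    [0,0.5,0,0,0,0,0],
    [0,0.5,0,0,0,0,0],
    [0,0.5,0,0,0,0,0],
  ],
)

```text
time: 15.5
position: [0.4872, -0.0299, 0.0922]
tool_rot: [0.51, -0.497, 0.489, -0.504]
ft_force: [-5.2, 1.9, 20.2]
grip_width: 0.0005
```

drive_tool(
  plan=[
    [0,-5,0,0,0,0,0],
    [0,-25,0,0,0,0,0],
    [0,-60,0,0,0,0,0],
    [-50,-80,0,0,0,0,0],
    [-100,-100,0,0,0,0,0],
    [-150,-120,0,0,0,0,0],
    [-200,-120,0,0,0,0,0],
    [-250,-120,0,0,0,0,0],
    [-280,-120,0,0,0,0,0],
    [-280,-120,0,0,0,0,0],
  ],
)

```text
time: 16.5
position: [0.4816, 0.2539, 0.2104]
tool_rot: [0.511, -0.495, 0.488, -0.506]
ft_force: [-0.1, -0.2, -0.5]
grip_width: -0.0
```

```bash
python3 -c "
from h import *
st()
ims={c:camera(c) for c in CAL}
for cs in (['top'],['scene']):
  x,f=wedge([.497,.011,-1.54],ims,cs);print(x)
x=[.497,.011,-1.54]
overlay(ims,x,[.6364,-.1539,.0284],'m',(140,360,180,390))
f=lambda i:cv2.resize(i,(400,400))
cv2.imwrite('pics/m.png',np.hstack([f(cv2.imread('pics/m%s.png'%c)) for c in CAL]))"
```

```text
t 16.5 p [0.4816 0.2539 0.2104] yaw 1.9 tilt [-0.012  0.002 -1.   ] q [0.28 0.44 1.64 0.01 1.07 0.24] F [-0.1 -0.2 -0.5] g -3.322322827047932e-05
[ 0.49583333  0.01494444 -1.51604167]
[ 0.49532022  0.01245293 -1.57757234]
```

View pics/m.png

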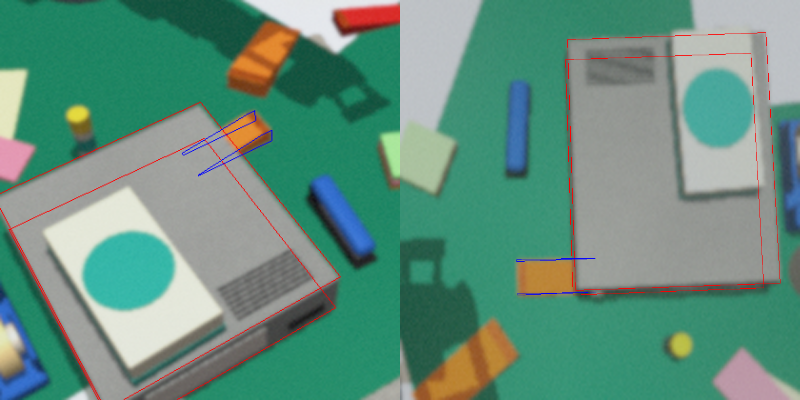

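The wedge is still in place, the computer outline is unchanged and the hand is clear. The corner stayed at 92.2 mm between 15.8 N and 20.2 N. Handing in.

```bash
python3 -c "
from rig import *
print(hand_in())"
```

```text
the job is handed in; nothing more can be done
None
```

The small orange wedge is now snug under the computer's front-left corner, and the computer stood firm when I pressed on it. I handed the job in at about 16.5 s of the 51 s allowed.

- **Wedge:** I squared it to the computer's left side with spread fingers, without pinching or lifting. I then pushed it in thin end first, in line with the missing foot, until the resistance rose to 7–8 N.
- **Press test:** I pressed on top of the corner with the closed fingertips. It stayed at 92.2 mm between 15.8 N and 20.2 N, so it stands level and no longer rocks.
- **Last pictures:** The hand was clear and reading no force. The computer matched its starting outline, and the things in view stood where they were. The mug and the calculator were outside those crops, but the arm never went near them.

**Not as planned:**
- One wrist turn ran to the end of its joint range, so I turned the other way. It touched nothing.
- In the final picture the two cameras put the wedge's heading at about -87° and -90°, where -88.4° is square. They put its position within 4 mm of the plan.
- During the press there was also a sideways force of about 5 N, from a slight tilt of the tool, but the computer did not shift.

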